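Fit and hold the keyed collar on the film winder's spindle

TASK

Pinch the bare spindle of the archive's film winder to feel for its two flats, and turn it until the flats face the two upright screwdriver guides. Then lift the screw collar (the one with the slotted bore) off its post, slide it fully home onto the spindle with its two set screws facing the guides, and finish while still gripping it and pressing it lightly down, so that a colleague can tighten the screws. Leave everything else on the table where it is.

Things in the scene. Friction and masses are not known exactly. Their poses are not given: they have to be found in the camera images.
- winder: Grey film winder, a low block 200 (x) x 150 (y) x 50 mm high that does not move; origin under its centre on the table, z up. In its middle stands the bare upright steel spindle; on its top are two upright guide plates and, at x = -65, y = 52 mm, a small black knob that rises to z = 62 mm.
- spindle_seat (a point): The collar's seat, 60 mm above the table: centre of the top of the spindle's disc (60 mm across), which turns with the spindle. Above it the shank is 24 mm in diameter with a pair of flats 12 mm apart, along its whole length to z = 116 mm. It turns without stops, either way, with 0.06 N m of friction, and stays where it is left. This point's axes are the winder's and do not turn.
- spindle_end (a point): Centre of the spindle's top, 122 mm above the table; the last 6 mm is a narrower stepped tip. Axes as the winder's: the spindle's own angle is not reported. Feel it or look: a pinch square on the flats closes to 12 mm, 30 degrees off to about 20, 60 to 90 off to about 23 (readings may be 1 to 2 mm low); the same every half turn. It never starts within 25 degrees of the wanted angle.
- guide (a point): Middle of the top edge, 82 mm above the table, of one upright guide plate (8 mm in x, 30 mm in y, with a driver hole) at the winder's x = +68 mm, y = 0; its twin stands at x = -68 mm. The flats must end facing these plates, that is square to the winder's x axis.
- collar: Screw collar, aluminium, about 0.18 kg: a block 52 (x) x 40 (y) x 40 mm high with a round flange 72 mm across, 6 mm thick, around its foot. Origin in the centre of its underside, z up. A dark set screw (8 mm) sticks out 6 mm from each x end. Grip it across its 40 mm sides (along y) above the flange. The same either way round. It hangs upright over one of the stand's posts, at any yaw.
- collar_slot (a point): Centre of the top mouth of the collar's slot, 40 mm above its underside. The slot runs right through along z, 15 mm wide in the collar's x and 27 mm in its y, so it goes over the spindle when the flats face the collar's x ends (the set screws). Home, the underside is on the seat and the spindle's end stands 22 mm above this point.
- plain_collar: The other collar, on the stand's other post: same flange and height, but a round hub 42 mm across, a round bore and no screws. To be left there.
- stand: Wooden stand that does not move, 210 (x) x 85 (y) x 30 mm high, origin under its centre. Two upright steel posts 12 mm in diameter at x = -60 and x = +60 mm, y = 0, rising to z = 90 mm; the collars rest on its top at z = 30 mm with the posts through their bores. Which collar is on which post varies.
- loupe: Black magnifier, 40 mm across, 36 mm high, standing on the table beside the stand; origin under its centre. Leave it.
- screwdriver: Screwdriver 160 mm long, lying on the table beside the winder along its own x. Leave it.
- paper_roll: Standing paper towel roll, 110 mm across, 224 mm high, at the left of the table. Leave it.
- film_can: Flat round steel film can, 110 mm across, 30 mm high, at the far side. Leave it.
- eraser: White eraser 45 x 20 x 12 mm near the robot. Leave it.
Not all that is in view belongs to the job. What is shaped like the collar but green or turquoise is not meant.

How it is judged:
By the outcome, as a careful person would: the job done as asked, in the order asked, and still so for the second after the job is handed in, while the arm keeps its last pose, push and grip.
It also fails if it takes over 61 s, if anything falls off the work surface, if the arm or the gripper's body presses on something with over 40 N, if the wrist force passes 120 N, or if a joint passes its speed limit or range.

ROBOT

A 6-joint arm with a two-finger parallel gripper is mounted at the origin on the work surface. World frame = base frame: x ahead of the robot, y to its left, z up, the work surface at z = 0. Lengths are in m, angles in rad, forces in N, time in s.
With the tool pointing down it reaches from about 0.375 to 0.9 m from the base axis. Payload 3.1 kg.
Tool frame: the origin (TCP) lies at the centre of the arm's flange, where the gripper is bolted on; the fingertips stand 173 mm ahead of it and the grasp point (between the pads) lies 155 mm ahead of it; z points along the fingers, y is the line along which they close (so a half turn about z gives the same grasp; the last joint's range is limited). The gripper opens to 85 mm and grips with 20 to 120 N. Pads are 22 mm wide; open, the fingers measure 114 mm over their backs; the gripper's body (76 mm by 85 mm) begins 54 mm behind the grasp point. The pads swing forward as they close: fully open they stand 13 mm farther back than shut.
Start: joints at [-1.52, 0.527, 1.433, -0, 1.181, -0.178], TCP at [0.142, -0.609, 0.405] pointing down, gripper open.
Joint ranges: [-3.08, 3.08], [-0.75, 2.2], [0.22, 2.44], [-1.43, 4.57], [0, 2.65], [-2.85, 2.85]. Speed limits (rad/s): [2.79, 2.79, 3.14, 3.14, 3.14, 3.14].

INTERFACE

Orientations are given as a unit quaternion [x, y, z, w].
In Python, from station import r, imaging, sensors gives the robot as it stands. Calls block until the motion is done:
- r.move_ptp(position, orientation): joint-space move of the TCP to a pose.
- r.move_l(position, frame=None, speed=0.15, force_limit=None): straight line of the TCP; frame=None keeps the orientation; speed is the mean speed in m/s. With force_limit (N) it stops when the force on the tool has changed by that much, and returns True; else False.
- r.move_joints(angles): joint-space move.
- r.gripper_open() and r.close(strength=None): open the fingers fully, or close them until they stop; strength is the grip in N (None keeps the last).
- r.wait(seconds).
- r.ik(position, orientation): joint angles nearest the present ones, or None.
- imaging.snapshot(name): name is "scene" or "top"; returns a dict with "color" (384x512x3 uint8, red, green, blue), "K" (3x3 intrinsics, pixels), "k1" (the pictures are not rectified: a ray, as slopes to the right and down, at radius r is drawn at 1 + k1 r^2 times it, then the intrinsics apply), "pose" (4x4, takes a point from camera to world coordinates). Camera axes: x right, y down, z forward; pixel columns grow to the right and rows downward; lengths in m; the calibration is good to about 2 mm. A picture is of the moment at which its call begins. There is no depth.
A pose or a line that the arm cannot do raises r.PlanningError and nothing moves.
- r.finish_job(): hands the job in; it is judged then, once.
Readings, each from a call of its own:
- sensors.read_time(): time.
- sensors.read_joint_positions(): joint angles.
- sensors.read_qvel(): joint speeds.
- sensors.read_joint_efforts(): joint torques, N m.
- sensors.read_tool_pos(): TCP position.
- sensors.read_eef_rot(): TCP orientation.
- sensors.read_ft_force(): force on the tool from outside, world axes, zero at the start.
- sensors.read_wrist_torque(): the same for the moment, N m.
- sensors.read_opening(): finger opening in m.
- sensors.read_gripper_force(): force on a finger pad.
Only numpy, scipy, OpenCV 4.12 (cv2) and the standard library are available. Lean on these libraries where they do the work, as an engineer would, in place of code of your own. Each camera call takes 0.05 s, during which the arm holds its last target. There are 200 camera calls.

## Working session

There is one attempt and no reset: what is moved stays moved. The work goes in short steps, each a Python script; the robot and the scene stay as the last script left them, time stands still between calls to the robot, and variables do not carry over. Pictures are saved under pics/ and viewed, at most 10 in all, crops included, and the job is handed in when it is done.

```bash
ls; mkdir -p pics
cat > h.py <<'E'
import numpy as np, cv2
from station import r, imaging, sensors
def snap(n,f):
    s=imaging.snapshot(n); cv2.imwrite(f'pics/{f}.png',s['color'][:,:,::-1]); np.savez(f'pics/{f}.npz',**s); return s
def ray(s,uv):
    K,k=s['K'],float(s['k1'])
    d=np.array([(uv[0]-K[0,2])/K[0,0],(uv[1]-K[1,2])/K[1,1]]); x=d.copy()
    for _ in range(30): x=d/(1+k*(x@x))
    T=s['pose']; v=T[:3,:3]@np.r_[x,1]; return T[:3,3],v/np.linalg.norm(v)
def onz(s,uv,z):
    o,d=ray(s,uv); return o+d*(z-o[2])/d[2]
def tri(obs):
    A=np.zeros((3,3));b=np.zeros(3);L=[]
    for s,uv in obs:
        o,d=ray(s,uv);P=np.eye(3)-np.outer(d,d);A+=P;b+=P@o;L.append((P,o))
    p=np.linalg.solve(A,b); return p,[float(np.linalg.norm(P@(p-o))) for P,o in L]
def proj(s,p):
    T=s['pose'];c=T[:3,:3].T@(np.asarray(p)-T[:3,3]);x=c[:2]/c[2];x=x*(1+float(s['k1'])*(x@x))
    return x*[s['K'][0,0],s['K'][1,1]]+s['K'][:2,2]
def load(f): return dict(np.load(f'pics/{f}.npz'))
E
python3 - <<'E'
from h import *
for n in('scene','top'):
    s=snap(n,n+'0'); print(n,s['K'].tolist(),s['k1'],s['pose'].round(3).tolist())
print(sensors.read_time(),sensors.read_eef_rot())
E
```

```text
pics
scene [[356.82866927017415, 0.0, 253.18377651823107], [0.0, 356.82866927017415, 195.52270174078103], [0.0, 0.0, 1.0]] -0.05255822541777346 [[-0.039, 0.694, -0.719, 1.273], [0.999, 0.016, -0.04, 0.125], [-0.016, -0.72, -0.694, 0.762], [0.0, 0.0, 0.0, 1.0]]
top [[394.2541546322949, 0.0, 248.58944079652392], [0.0, 394.2541546322949, 196.23477376489512], [0.0, 0.0, 1.0]] -0.06374393471037143 [[-0.009, -0.996, 0.089, 0.472], [-1.0, 0.008, -0.013, 0.087], [0.012, -0.089, -0.996, 1.187], [0.0, 0.0, 0.0, 1.0]]
0.1 [ 9.93464736e-01  1.14135249e-01  6.82300643e-05 -9.79195036e-04]
```

View pics/scene0.png

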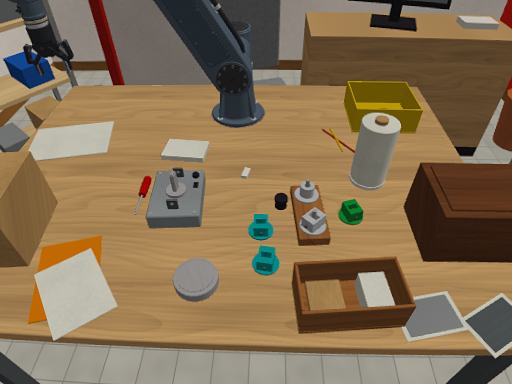

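View pics/top0.png

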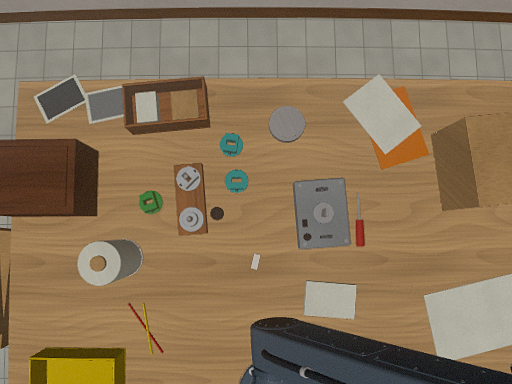

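The slotted collar could be one of five things in top0. The two turquoise ones at (231,145) and (236,181) and the green one at (151,202) are ruled out by colour. The grey round-hubbed one on the stand at (191,219) is the plain collar. The grey one with a square block at (188,178), seen at (313,220) in the scene view, fits the description. The winder is at (322,213), with its knob at the lower left. I'll confirm with one crop.

Run:
```python
from h import *
t=cv2.imread('pics/top0.png');s=cv2.imread('pics/scene0.png')
def c(im,x,y,w,h,W,H): return cv2.resize(im[y:y+h,x:x+w],(W,H),interpolation=cv2.INTER_CUBIC)
a=np.hstack([c(t,160,155,80,60,400,300),c(t,282,170,80,60+20,300,300)])
b=np.hstack([c(s,280,175,60,72,350,300)[:, :350],c(s,140,160,80,72,350,300)])
cv2.imwrite('pics/crop1.png',np.vstack([a,b]))
```

```text
(no output)
```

View pics/crop1.png

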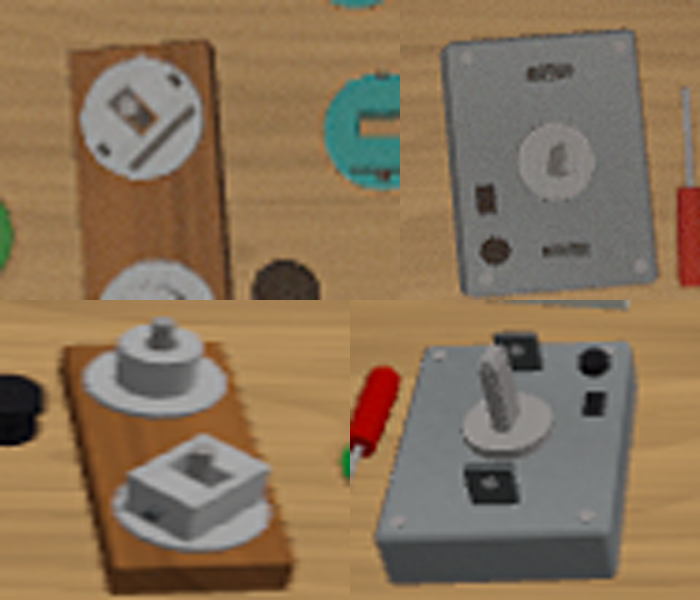

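Crop: the collar at (189,178) has the square hub, the slotted bore and two dark screws at about (195,171) and (181,185), so it is the one meant. The one below it has a round hub and is the plain collar. The winder's guides are at about (322,189) and (326,237) in the top view, and the knob is at its -x,+y corner. Next I measure positions from both views.

```bash
cat > meas.py <<'E'
from h import *
t,s=load('top0'),load('scene0')
def blobs(S,box,lo,hi,amin,sat=255):
    x,y,w,h=box; im=cv2.resize(S['color'][y:y+h,x:x+w],None,fx=4,fy=4,interpolation=cv2.INTER_CUBIC)
    hsv=cv2.cvtColor(im,cv2.COLOR_RGB2HSV); m=((hsv[...,2]>=lo)&(hsv[...,2]<=hi)&(hsv[...,1]<=sat)).astype(np.uint8)
    n,l,st,c=cv2.connectedComponentsWithStats(m); out=[]
    for i in range(1,n):
        if st[i,4]>=amin*16:
            cn=max(cv2.findContours((l==i).astype(np.uint8),0,1)[0],key=cv2.contourArea)
            f=lambda p:(np.asarray(p)+.5)/4-.5+[x,y]
            out.append(dict(c=f(c[i]),a=st[i,4]/16,e=(f(cv2.fitEllipse(cn)[0]),np.array(cv2.fitEllipse(cn)[1])/4),box=[f(p) for p in cv2.boxPoints(cv2.minAreaRect(cn))],cn=f(cn[:,0])))
    return out
E
python3 - <<'E'
from meas import *
def show(n,B):
    print(n)
    for b in B: print('  c',b['c'].round(1),'a',round(b['a'],1),'ell',b['e'][0].round(1),b['e'][1].round(1),'box',np.round(b['box'],1).tolist())
show('top winder dark',blobs(t,(296,180,52,66),0,80,4))
show('scene winder dark',blobs(s,(152,166,50,46),0,75,4))
show('top disc',blobs(t,(296,180,52,66),148,255,30,60))
show('scene disc',blobs(s,(150,168,52,44),148,255,30,60))
show('top winder',blobs(t,(285,170,73,88),90,255,800,60))
show('top stand collars',blobs(t,(170,160,40,80),110,255,30,50))
show('scene stand collars',blobs(s,(285,172,46,75),110,255,30,50))
show('top screws',blobs(t,(176,164,25,29),0,110,1,70))
show('scene screws',blobs(s,(297,205,32,30),0,90,1,70))
show('top stand+',blobs(t,(165,155,48,85),0,140,300,255))
E
```

```text
top winder dark
  c [320.9 188.8] a 28.3 ell [320.9 188.9] [ 3.5 12.2] box [[315.4, 187.3], [327.0, 186.4], [327.3, 190.1], [315.7, 191.1]]
  c [304.4 222.7] a 36.8 ell [304.5 222.7] [5.4 8.7] box [[301.5, 219.0], [306.6, 218.5], [307.3, 226.3], [302.3, 226.8]]
  c [306.9 236.5] a 44.8 ell [306.9 236.5] [7.  7.7] box [[301.7, 236.5], [307.0, 231.3], [312.1, 236.4], [306.9, 241.6]]
  c [326.  236.1] a 23.3 ell [326.1 236.1] [ 2.6 13.4] box [[319.6, 234.8], [331.6, 234.5], [331.7, 237.3], [319.6, 237.7]]
scene winder dark
  c [178.7 172.1] a 62.5 ell [178.5 172. ] [ 8.  11.5] box [[172.6, 168.1], [183.4, 168.1], [183.4, 176.6], [172.6, 176.6]]
  c [195.3 174.6] a 39.4 ell [195.3 174.6] [6.7 7.1] box [[191.9, 171.1], [198.9, 171.1], [198.9, 177.9], [191.9, 177.9]]
  c [172.2 183.5] a 19.0 ell [172.2 183. ] [ 2.8 12.8] box [[169.4, 177.2], [172.2, 176.5], [175.6, 189.6], [172.8, 190.3]]
  c [195.3 184.5] a 27.6 ell [195.3 184.5] [5.  6.8] box [[192.4, 187.2], [193.3, 181.1], [198.1, 181.8], [197.2, 187.9]]
  c [172.9 196.4] a 10.0 ell [172.7 196.2] [1.7 9.4] box [[167.5, 196.7], [167.6, 
[... 1174 characters left out ...]
.3, 177.4], [187.1, 175.1], [190.3, 177.7], [188.4, 180.0]]
  c [192.  182.2] a 29.1 ell [191.9 182.3] [ 1.7 24. ] box [[185.3, 187.5], [197.5, 175.5], [198.8, 176.8], [186.5, 188.8]]
  c [180.3 184.5] a 4.2 ell [180.3 184.5] [1.6 2.8] box [[178.9, 184.1], [180.0, 183.0], [181.9, 184.9], [180.7, 186.0]]
scene screws
  c [314.1 215.1] a 28.2 ell [314.3 215.1] [5.1 7.8] box [[309.7, 213.3], [314.3, 210.4], [318.5, 217.0], [313.8, 219.9]]
  c [306.7 224.7] a 79.2 ell [306.8 224.7] [ 6.9 15.7] box [[298.1, 222.6], [302.1, 217.3], [315.1, 226.9], [311.2, 232.2]]
top stand+
  c [191.2 198.4] a 1253.2 ell [190.4 198.8] [33.7 89.2] box [[171.8, 163.9], [203.2, 161.7], [208.4, 233.7], [177.0, 235.9]]
```

Run:
```python
from meas import *
p=lambda *a:print(*[np.round(x,4) if not isinstance(x,str) else x for x in a])
g1,g2=onz(t,(320.9,188.8),.082),onz(t,(326,236.1),.082)
p('guides',g1,g2,'mid',(g1+g2)/2,'dist',np.linalg.norm(g1-g2),'yaw',np.degrees(np.arctan2(*(g1-g2)[[1,0]])))
kt,e=tri([(t,(306.9,236.5)),(s,(195.3,174.0))]);p('knob tri',kt,e)
gt,e=tri([(t,(320.9,188.8)),(s,(171.8,200.0))]);p('near guide tri (far x)',gt,e)
# winder top outline at z=50
box=np.array([[292.0,181.1],[344.4,176.6],[350.3,244.9],[297.8,249.3]])
B=np.array([onz(t,q,.05) for q in box]);p('winder',B.mean(0),np.linalg.norm(B[0]-B[1]),np.linalg.norm(B[1]-B[2]),np.degrees(np.arctan2(*(B[1]-B[2])[[1,0]])))
# disc
for lo in (125,130,135,140):
    for n,S,bx in(('top',t,(305,196,38,34)),('scene',s,(158,170,38,32))):
        for b in blobs(S,bx,lo,255,60,255): p(n,str(lo),b['c'],str(round(b['a'])),b['e'][0],b['e'][1])
print('V top row',cv2.cvtColor(t['color'],cv2.COLOR_RGB2HSV)[213,300:350,2].tolist())
print('V scene row',cv2.cvtColor(s['color'],cv2.COLOR_RGB2HSV)[188,155:200,2].tolist())
# stand
c1,e=tri([(t,(188,178.2)),(s,(313.6,221.4))])
f1,f2=onz(t,(188,178.2),.036),onz(t,(191,218.9),.036);p('collars flange',f1,f2,'dist',np.linalg.norm(f1-f2),'diam',24*1.14/394)
box=np.array([[171.8,163.9],[203.2,161.7],[208.4,233.7],[177,235.9]]);B=np.array([onz(t,q,.03) for q in box])
p('stand',B.mean(0),np.linalg.norm(B[0]-B[1]),np.linalg.norm(B[1]-B[2]),np.degrees(np.arctan2(*(B[1]-B[2])[[1,0]])))
for z in (.05,.06): 
    a,b=onz(t,(194.5,170.5),z),onz(t,(180.3,184.5),z);p('screws',(a+b)/2,np.linalg.norm(a-b),np.degrees(np.arctan2(*(a-b)[[1,0]])))
a,b=onz(t,(198.1,176.1),.05),onz(t,(185.9,188.1),.05);p('side face',np.degrees(np.arctan2(*(a-b)[[1,0]])))
sc,e=tri([(t,(180.3,184.5)),(s,(305.7,226.6))]);p('screw tri?',sc,e)
pt,e=tri([(t,(191,218.9)),(s,(306.3,191.8))])
```

```text
guides [ 0.5901 -0.1328  0.082 ] [ 0.4567 -0.144   0.082 ] mid [ 0.5234 -0.1384  0.082 ] dist 0.1339 yaw 4.7869
knob tri [ 0.456  -0.0943  0.0611] [0.0008 0.0008]
near guide tri (far x) [ 0.5904 -0.1345  0.0819] [0.0016 0.0016]
winder [ 0.5238 -0.1384  0.05  ] 0.1548 0.1992 3.2779
top 125 [323.1338 212.4936] 274 [323.1984 212.4944] [19.9013 20.1044]
scene 125 [188.1961 174.1916] 76 [188.7167 175.2823] [11.9889 18.0113]
scene 125 [175.9339 189.2314] 169 [175.729  188.6062] [12.8728 20.604 ]
top 130 [323.0451 212.468 ] 247 [323.1684 212.4742] [19.3326 19.6571]
scene 130 [175.9187 189.4091] 156 [175.6788 188.7398] [12.4578 20.116 ]
top 135 [324.2107 213.1446] 98 [322.9173 212.0278] [17.2275 17.806 ]
scene 135 [175.8701 189.5168] 147 [175.6152 188.7909] [12.2206 19.6511]
scene 140 [175.8407 189.6539] 136 [175.5644 188.8635] [11.9135 19.1572]
V top row [113, 114, 111, 117, 116, 113, 108, 116, 115, 114, 112, 112, 108, 123, 135, 136, 134, 135, 133, 129, 134, 113, 97, 97, 94, 113, 130, 132, 133, 133, 136, 134, 136, 135, 110, 109, 110, 114, 111, 115, 114, 112, 111, 113, 112, 115, 106, 92, 128, 162]
V scene row [124, 123, 123, 123, 124, 123, 122, 121, 122, 122, 121, 138, 146, 147, 147, 147, 149, 91, 73, 75, 80, 115, 115, 138, 144, 143, 143, 145, 145, 146, 144, 126, 120, 121, 120, 120, 122, 122, 124, 126, 127, 127, 126, 125, 123]
collars flange [0.6293 0.2493 0.036 ] [0.5096 0.2399 0.036 ] dist 0.12 diam 0.0694
stand [0.5698 0.2438 0.03  ] 0.0935 0.2135 4.1578
screws [0.6295 0.249  0.05  ] 0.0578 -45.2618
screws [0.6281 0.2476 0.06  ] 0.0573 -45.2618
side face -45.3886
screw tri? [0.6136 0.2539 0.0127] [0.0214 0.0214]
```

Run:
```python
import cv2,numpy as np
t=cv2.imread('pics/top0.png');s=cv2.imread('pics/scene0.png')
def c(im,x,y,w,h,f=10):
    o=cv2.resize(im[y:y+h,x:x+w],None,fx=f,fy=f,interpolation=cv2.INTER_CUBIC)
    for i in range(0,w,5): cv2.line(o,(i*f+f//2,0),(i*f+f//2,6 if (x+i)%10 else 14),(0,0,255),1); (x+i)%10 or cv2.putText(o,str(x+i),(i*f,26),0,.4,(0,0,255),1)
    for i in range(0,h,5): cv2.line(o,(0,i*f+f//2),(6 if (y+i)%10 else 14,i*f+f//2),(0,0,255),1); (y+i)%10 or cv2.putText(o,str(y+i),(16,i*f+8),0,.4,(0,0,255),1)
    return o
cv2.imwrite('pics/crop2.png',np.vstack([np.hstack([c(t,305,195,38,28),c(s,157,165,40,28)]),np.hstack([c(t,171,163,38,30),c(s,293,202,40,30)])]))
```

```text
(no output)
```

View pics/crop2.png

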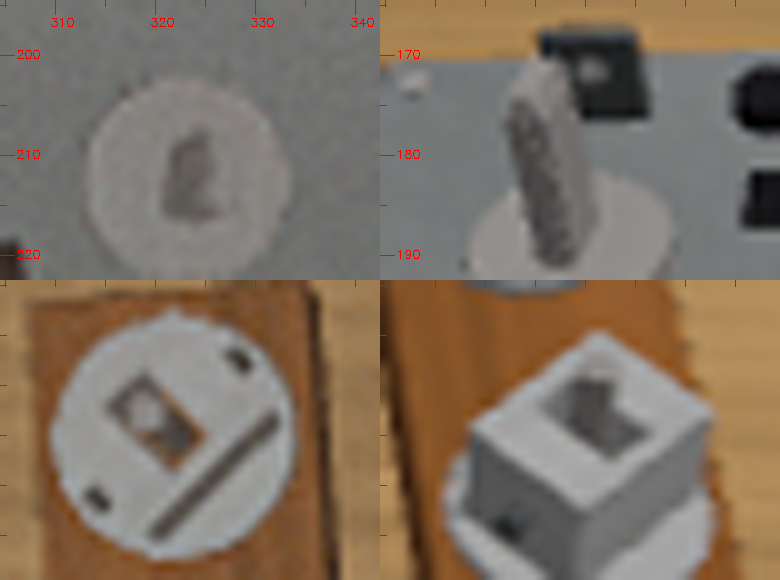

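Crop2 shows the collar's screws at (194.5,170.5) and (180.3,184.5) in the top view, and its top-face centre near (186.2,176.6) top and (313.7,215.4) scene. The spindle's disc is at (323.2,212.5) top, and the spindle tip is near (174,171) in the scene view. Next come a consistency check and the first move.

Run:
```python
from meas import *
p=lambda *a:print(*[np.round(x,4) if not isinstance(x,str) else x for x in a])
d=onz(t,(323.17,212.48),.06); p('disc z60',d,'diam',20*1.127/394)
dd,e=tri([(t,(323.17,212.48)),(s,(176.4,188.6))]);p('disc tri',dd,e)
ce,e=tri([(t,(186.2,176.6)),(s,(313.7,215.4))]);p('slot mouth tri',ce,e)
p('slot mouth onz',onz(t,(186.2,176.6),.07),onz(s,(313.7,215.4),.07))
g=cv2.cvtColor(t['color'],cv2.COLOR_RGB2GRAY).astype(float);W=[]
for x0,y0 in((282+68/3.75,170+60/3.75),(282+222/3.75,170+47/3.75),(282+240/3.75,170+265/3.75),(282+85/3.75,170+280/3.75)):
    x,y=int(round(x0)),int(round(y0));q=np.clip(g[y-3:y+4,x-3:x+4]-118,0,30);Y,X=np.mgrid[y-3:y+4,x-3:x+4];c=((q*X).sum()/q.sum(),(q*Y).sum()/q.sum())
    W.append(onz(t,c,.05));p('bolt',c,W[-1])
W=np.array(W);c=(W[0]+W[1]-W[2]-W[3]);p('centre',W.mean(0),'yaw',np.degrees(np.arctan2(c[1],c[0])))
# edges by line fit: winder top left/right
for cols,row in(((288,302),range(190,236)),((338,356),range(190,236))):
    pts=[]
    for rr in row:
        G=np.abs(np.gradient(cv2.GaussianBlur(t['color'],(3,3),0)[rr,cols[0]:cols[1]].astype(float)@[1,0,-1.])) ;pts.append((cols[0]+(G**2*np.arange(len(G))).sum()/(G**2).sum(),rr))
    l=cv2.fitLine(np.float32(pts),cv2.DIST_HUBER,0,.01,.01).ravel();m=[l[2:]+l[:2]*k for k in(-30,30)]
    A=[onz(t,q,.05) for q in m];v=A[0]-A[1];v*=np.sign(v[0]);p('edge yaw',np.degrees(np.arctan2(v[1],v[0])),(A[0]+A[1])/2)
```

```text
disc z60 [ 0.524  -0.1421  0.06  ] diam 0.0572
disc tri [ 0.5238 -0.1406  0.0626] [0.0009 0.0009]
slot mouth tri [0.629  0.2484 0.0718] [0.0009 0.0009]
slot mouth onz [0.6293 0.2496 0.07  ] [0.6274 0.2478 0.07  ]
bolt [299.5974 185.1753] [ 0.6046 -0.0771  0.05  ]
bolt [340.0427 181.9744] [ 0.6132 -0.1961  0.05  ]
bolt [345.78 240.4 ] [ 0.4432 -0.208   0.05  ]
bolt [304.6059 243.7176] [ 0.4351 -0.0882  0.05  ]
centre [ 0.524  -0.1423  0.05  ] yaw 3.8871
edge yaw 3.8769 [ 0.5309 -0.0606  0.05  ]
edge yaw 4.1123 [ 0.5336 -0.2148  0.05  ]
```

Everything agrees: seat at (0.524,-0.1415), winder yaw about 4.1°, collar at (0.629,0.249) with its x axis at -45°. Now I feel the spindle.

```bash
cat >> h.py <<'E'
def q(psi): a=np.radians(psi)/2; return [np.cos(a),np.sin(a),0,0]
def T(): return round(float(sensors.read_time()),2)
def st(m=''): print(m,'t',T(),'pos',np.round(sensors.read_tool_pos(),4),'open',round(float(sensors.read_opening())*1000,1),'F',np.round(sensors.read_ft_force(),1),'M',np.round(sensors.read_wrist_torque(),2),'j6',round(float(sensors.read_joint_positions()[5]),2))
SP=np.array([.524,-.1415]); YAW=4.1
E
python3 - <<'E'
from h import *
r.move_ptp([*SP,.31],q(175)); st('above')
print(r.move_l([*SP,.255],speed=.1,force_limit=10)); st('down')
r.close(20); st('pinch 85')
E
```

```text
above t 2.28 pos [ 0.5241 -0.1423  0.3102] open 85.2 F [ 0.7 -1.2  0.3] M [-0.01 -0.   -0.03] j6 -1.95
False
down t 2.98 pos [ 0.5242 -0.1417  0.2551] open 85.4 F [ 0.7  1.2 -0.4] M [-0.03  0.04 -0.04] j6 -1.95
pinch 85 t 3.64 pos [ 0.5242 -0.142   0.2553] open 11.5 F [-0.7 -3.4  2. ] M [-0.38  0.13  0.01] j6 -1.95
```

Run:
```python
from h import *
from scipy.spatial.transform import Rotation as R
def ang(): return np.degrees(np.arctan2(*R.from_quat(sensors.read_eef_rot()).as_matrix()[[1,0],1]))
print(ang(),np.round(sensors.read_joint_positions(),2))
for p in (155,135,115,90+YAW):
    r.move_ptp([*SP,.255],q(p)); st(p)
    if abs(sensors.read_ft_force()).max()>25: print('STOP');break
print(ang(),np.round(sensors.read_joint_positions(),2))
```

```text
85.02967295390117 [-0.47  0.64  1.76 -0.    0.74 -1.95]
155 t 4.07 pos [ 0.5241 -0.1425  0.2553] open 12.1 F [-0.6 -5.2  2.1] M [-0.6   0.23 -0.03] j6 -1.6
135 t 4.49 pos [ 0.5239 -0.1428  0.2553] open 11.9 F [-2.9 -7.9  2. ] M [-0.88  0.38 -0.08] j6 -1.25
115 t 4.92 pos [ 0.5236 -0.1431  0.2553] open 11.8 F [-3.8 -8.   2.5] M [-1.07  0.51 -0.05] j6 -0.91
94.1 t 5.36 pos [ 0.5232 -0.1432  0.2553] open 11.6 F [-7.  -9.   3.7] M [-1.29  0.66 -0.06] j6 -0.54
4.141586214736821 [-0.47  0.64  1.76 -0.01  0.74 -0.54]
```

```bash
sed -i 's/^SP=.*/SP=np.array([.523,-.1422]); YAW=4.1; CO=np.array([.6285,.2490])/' h.py
python3 - <<'E'
from h import *
r.gripper_open(); r.move_l([*SP,.255]); st('open')
r.close(40); r.wait(.2); st('repinch')
r.gripper_open(); st('open'); r.move_l([*SP,.33],speed=.2)
r.move_ptp([*CO,.30],q(135)); st('over collar')
snap('scene','scene1');snap('top','top1')
print(r.move_l([*CO,.211],speed=.1,force_limit=10)); st('down')
r.close(40); r.wait(.2); st('grip')
s=load('scene1')['color'];t=load('top1')['color']
a=cv2.resize(s[155:215,140:220],(400,300),interpolation=2);b=cv2.resize(t[170:240,282:362],(400,300),interpolation=2)
cv2.imwrite('pics/crop3.png',np.hstack([a,b])[...,::-1])
E
```

```text
open t 6.32 pos [ 0.5229 -0.1422  0.255 ] open 85.2 F [-0.4  0.3 -0.6] M [-0.02 -0.    0.  ] j6 -0.54
repinch t 7.17 pos [ 0.5228 -0.1422  0.2551] open 11.7 F [-1.6 -1.   3.5] M [-0.08  0.25  0.02] j6 -0.54
open t 7.88 pos [ 0.523  -0.1422  0.255 ] open 85.4 F [-0.7 -0.6 -0.5] M [ 0.   -0.04 -0.03] j6 -0.54
over collar t 9.92 pos [0.6288 0.2477 0.2998] open 85.5 F [-0.2  0.6 -0.3] M [-0.03  0.   -0.01] j6 -0.57
False
down t 11.06 pos [0.6289 0.2491 0.2117] open 85.2 F [-0.7 -0.1  0.2] M [ 0.   -0.02 -0.  ] j6 -0.57
grip t 11.75 pos [0.6287 0.249  0.2117] open 39.2 F [-0.7 -0.5  5.3] M [-0.07  0.13  0.03] j6 -0.57
```

View pics/crop3.png

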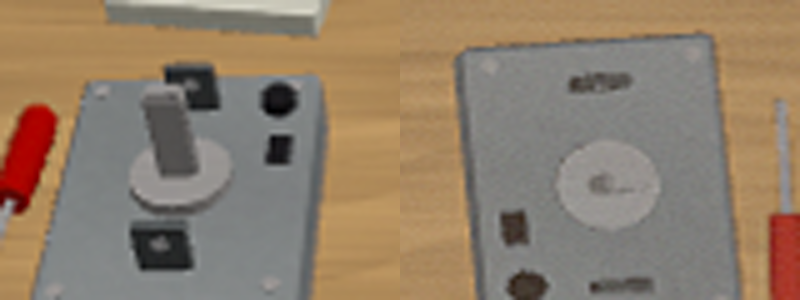

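Crop3 shows the spindle's broad flat facing the near guide, at (150-195, 95-180) in the left crop. The collar is gripped at 39 mm, which is right for its 40 mm sides. Next I lift it, check it and bring it over the spindle.

Run:
```python
from h import *
print(r.move_l([*CO,.335],speed=.12,force_limit=15)); st('lifted')
r.move_ptp([*SP,.335],q(180+YAW)); st('over spindle')
S=snap('scene','scene2');t=snap('top','top2')
a=cv2.resize(S['color'][120:215,130:230],(500,475),interpolation=2)
cv2.imwrite('pics/crop4.png',a[...,::-1])
```

```text
False
lifted t 12.93 pos [0.6281 0.2489 0.3339] open 39.8 F [ 0.6  0.5 -2.2] M [-0.   -0.02 -0.01] j6 -0.57
over spindle t 14.43 pos [ 0.5233 -0.1418  0.3349] open 39.3 F [ 0.3 -0.1 -2.4] M [-0.   -0.03  0.01] j6 -2.11
```

View pics/crop4.png

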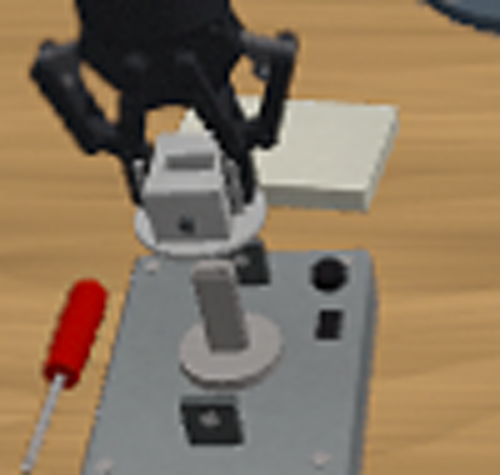

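Crop4 shows the collar held level with its screw facing the near guide, over the aligned spindle. I lower it with a small force limit.

Run:
```python
from h import *
r.move_l([*SP,.31],speed=.1)
h=r.move_l([*SP,.2365],speed=.04,force_limit=8); st(h)
```

```text
True t 16.47 pos [ 0.523  -0.1422  0.2416] open 39.7 F [-0.2 -0.2  4.3] M [0.08 0.03 0.03] j6 -2.11
```

Run:
```python
from h import *
z=sensors.read_tool_pos()[2]
h=r.move_l([*SP,z-.0015],speed=.02,force_limit=6); st(h)
r.wait(.5); st('hold'); print(sensors.read_gripper_force())
S=snap('scene','scene3');t=snap('top','top3')
a=cv2.resize(S['color'][130:225,130:230],(500,475),interpolation=2);b=cv2.resize(S['color'][160:255,260:340],(300,356),interpolation=2)
cv2.imwrite('pics/crop5.png',np.hstack([a,cv2.copyMakeBorder(b,0,119,0,0,0)])[...,::-1])
```

```text
False t 16.72 pos [ 0.5232 -0.1423  0.2416] open 39.3 F [-1.9  0.7  7.8] M [0.01 0.23 0.01] j6 -2.11
hold t 17.22 pos [ 0.5232 -0.1423  0.2416] open 39.3 F [-1.7  1.2  7.9] M [0.1  0.21 0.  ] j6 -2.11
43.628076016902924
```

View pics/crop5.png

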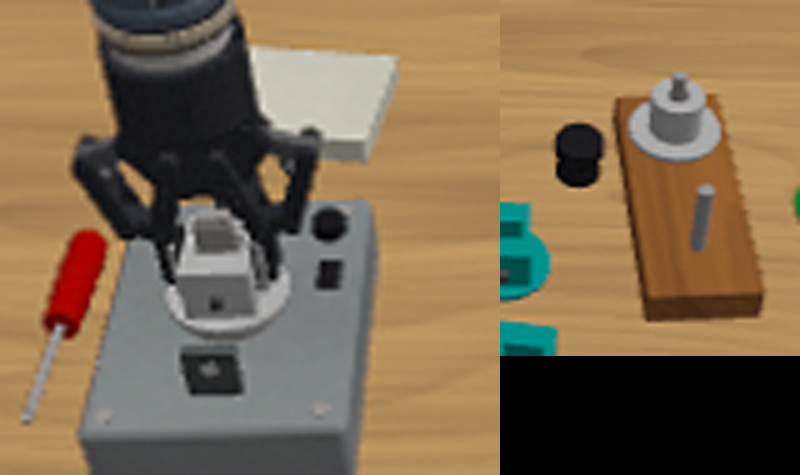

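Crop5 shows the collar flat on the disc at (225,300) with its screw at (215,303) facing the guide, and the plain collar and loupe undisturbed. By tool height the underside is at 59.9 mm, against 60 mm for the seat, and the press is about 10 N with almost no side force.

```bash
python3 -c "
from h import *
print(r.finish_job())"
```

```text
the job is handed in; nothing more can be done
None
```

I handed the job in at about 17 s: the spindle's flats face the guides, and the slotted collar is fully home with its set screws facing them, still gripped and pressed down with about 10 N.

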